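Cock the sprung jaws of the knife-blank jig open

TASK

Open the jig for the next knife blank: with the fingertips push each of its two sprung jaws away from the fence by the front of its yellow thumb plate until it has gone right past its catch, then let go so that the spring brings it back and it stays latched half open. Do not reach round behind the plates to pinch or hook them, and leave the cap, the jar, the loose blank and the brush where they are. Finish with both jaws latched and the hand clear.

Things in the scene. Friction and masses are not known exactly. Their poses are not given: they have to be found in the camera images.
- jig: aluminium holding jig bolted to the bench, base plate 300 x 300 x 12 mm. Origin: centre of the plate's underside, on the bench top. x points from the steel fence (x = -116 to -92 mm, 26 mm over the bench) to the grey spring housings (x = 102 to 148 mm, 42 mm high): the way the jaws are pushed. y left, z up. Jaws slide along x at y = +70 and -70 mm. Only the thumb plates stand higher than 42 mm.
- jaw_left (a joint): travel of the left jaw (m): 0 = closed, held there by its spring; grows as it is pushed along the jig's +x, to 0.042 at its rear stop pin. The spring resists with 4.5 N at 0 and 12 N at the stop. Let go from beyond 0.031, it comes back onto its catch at about 0.028 and stays (latched half open); let go before 0.028, it springs back to 0. Pushing a latched jaw again does not unlatch it.
- jaw_right (a joint): the same for the right jaw
- push_left (a point): centre of the front face (towards fence and robot) of the left jaw's yellow thumb plate; moves with the jaw. The face is upright, square to the jig's x, 56 mm wide along the jig's y, 34 mm high, from 36 to 70 mm over the bench (this point: 53 mm). With the steel sheet on its back, which must not be touched, the plate is 9 mm thick.
- push_right (a point): the same point on the right jaw's yellow thumb plate
- catch_left (a point): nose of the left jaw's red sprung catch lever, which lies flat on the outer guide beside the jaw, its top 34 mm over the bench. It works by itself: as the jaw is pushed open its brass pin swings the lever aside, passes, and the lever snaps in to hold the pin from coming back. It need not be touched.
- catch_right (a point): the same on the right jaw's catch
- cap: turquoise plastic cap of the router bit, 70 mm in diameter, 55 mm high, loose on the bench beside the jig. Origin: centre of its underside
- jar: amber jar with a black lid, 64 mm in diameter, 75 mm high, loose on the bench beside the jig. Origin: centre of its underside
- blank: loose blue-grey steel knife blank lying flat on the bench to the right of the jig, 256 x 38 x 5 mm, along its own x axis, 136 mm to the tip at +x and 120 mm to the tang end at -x. Origin: on its underside where tang and blade meet
- brush: loose paint brush, 200 x 42 x 20 mm, lying across on the bench beyond the jig, along its own x axis. Origin: the middle of its underside

How it is judged:
By the outcome, as a careful person would: the job done as asked, in the order asked, and still so for the second after the job is handed in, with the robot touching nothing.
It also fails if it takes over 48 s, if anything falls off the work surface, if the arm or the gripper's body presses on something with over 40 N, if the wrist force passes 120 N, or if a joint passes its speed limit or range.

ROBOT

A 6-joint arm with a two-finger parallel gripper is mounted at the origin on the work surface. World frame = base frame: x ahead of the robot, y to its left, z up, the work surface at z = 0. Lengths are in mm, angles in degrees, forces in N, time in s.
With the tool pointing down it reaches from about 350 to 850 mm from the base axis. Payload 8.1 kg.
Tool frame: the origin (TCP) lies where the fingers leave the gripper's body, on its centre line; the fingertips stand 73 mm ahead of it and the grasp point (between the pads) lies 54 mm ahead of it; z points along the fingers, y is the line along which they close (so a half turn about z gives the same grasp; the last joint's range is limited). The gripper opens to 85 mm and grips with 20 to 120 N. Pads are 22 mm wide; open, the fingers measure 114 mm over their backs; the gripper's body (76 mm by 85 mm) begins 54 mm behind the grasp point. The pads swing forward as they close: fully open they stand 13 mm farther back than shut.
Start: joints at [59.049, 7.471, 85.268, -0, 87.261, -4.893], TCP at [263.55, 539.024, 303.892] pointing down, gripper open.
Joint ranges: [-169.43, 169.43], [-51.17, 129.36], [1.28, 143.12], [-76.62, 256.62], [0, 156.53], [-152.29, 152.29]. Speed limits (degrees/s): [136.94, 136.94, 159.86, 180, 180, 180].

INTERFACE

Orientations are given as [roll, pitch, yaw] about the fixed x, y, z axes, in that order (R = Rz(yaw) Ry(pitch) Rx(roll)).
In Python, from bench import sense, optics, r gives the robot as it stands.
- The arm moves only by the tool servo_tool, never from a script. Its argument "plan" is a list that holds one entry, the list of rows, each a list of 5 numbers: the shift along the world's x, y, z in m, then the turn about the world's z in degrees, then the finger opening in m, from 0 to 0.0854. A call has 1 to 10 rows; each row shifts and turns the commanded pose from where the row before left it; what a row does not reach is not made up. A row lasts 1/10 s, in which the tool goes at most 50 mm and 8.59 degrees, less where a joint would pass 70% of its speed; a pose out of reach is approached as far as the arm can. A call is refused whole if a number of a shift passes 0.05 or a number of a turn 8.59, either way. A call with a gripper value outside its range is refused whole. The fingers move at their own pace and stop on an object; "force" is the grip in N (left out, the last holds). Time passes only in rows, so rows that do not move let the fingers close. It gives the time, the measured TCP pose, the force, the opening and the grip force at its end, in the units of the state.
- sense(): the state, without advancing time (a new reading comes with each control period).
- optics.snapshot(name): name is "scene" or "side" or "wrist"; returns a dict with "frame" (400x640x3 uint8, blue, green, red), "fx", "fy", "cx", "cy" (pixels), "cam_to_world" (4x4, takes a point from camera to world coordinates). Camera axes: x right, y down, z forward; pixel columns grow to the right and rows downward; lengths in mm; the calibration is good to about 2 mm. A picture is of the moment at which its call begins. There is no depth.
- r.hand_in(): hands the job in; it is judged then, once.
The state is a dict: "time": time; "joint_pos": joint angles; "qd": joint speeds; "joint_efforts": joint torques, N m; "tool_pos": TCP position; "tcp_rot": TCP orientation; "ft_force": force on the tool from outside, world axes, zero at the start; "wrist_torque": the same for the moment, N m; "finger_gap": finger opening in mm; "grip_force": force on a finger pad.
Only numpy, scipy, OpenCV 4.12 (cv2) and the standard library are available. Lean on these libraries where they do the work, as an engineer would, in place of code of your own. Each camera call takes 0.05 s, during which the arm holds its last target. There are 200 camera calls.

## Working session

There is one attempt and no reset: what is moved stays moved. The work goes in short steps, Python scripts to look and compute and a tool call to move; the robot and the scene stay as the last step left them, time stands still between calls to the robot, and variables do not carry over. Pictures are saved under pics/ and viewed, at most 10 in all, crops included, and the job is handed in when it is done.

Besides the shell and the picture viewer there is one more tool, called in YAML: its name, and indented under it one key for each argument. servo_tool: Moves the arm, as the interface text tells. Its arguments: {"type":"object","properties":{"plan":{"type":"array"},"force":{"type":"number"}},"required":["plan"]}

```bash
mkdir -p pics
python3 - <<'E'
from bench import sense, optics, r
import cv2,pickle
for n in("scene","side"):
    s=optics.snapshot(n); cv2.imwrite(f"pics/{n}0.png",s["frame"]); pickle.dump(s,open(n+".pkl","wb"))
    print(n,s["fx"],s["cx"],s["cam_to_world"])
print(sense())
E
```

```text
scene 375.67029995684936 320.8795804192923 [[ 7.25829220e-01  5.30180342e-01 -4.38270178e-01  1.06188441e+03]
 [ 6.87841356e-01 -5.53109777e-01  4.70046639e-01 -4.21493840e+02]
 [ 6.79796695e-03 -6.42633939e-01 -7.66143203e-01  8.28702962e+02]
 [ 0.00000000e+00  0.00000000e+00  0.00000000e+00  1.00000000e+00]]
side 396.7884403211897 323.27357854952777 [[ 9.25724779e-01 -2.22684870e-01  3.05687885e-01  3.68502654e+02]
 [-3.77905710e-01 -5.76415283e-01  7.24522391e-01 -6.05836206e+02]
 [ 1.48629942e-02 -7.86229528e-01 -6.17755794e-01  6.11889831e+02]
 [ 0.00000000e+00  0.00000000e+00  0.00000000e+00  1.00000000e+00]]
{'time': 0.1, 'joint_pos': array([ 5.90490149e+01,  7.51047018e+00,  8.53233928e+01,  1.60458842e-03,
        8.72607128e+01, -4.89168088e+00]), 'qd': array([ 0.00516088, -0.08217602, -0.1180659 , -0.03967437, -0.13416249,
       -0.03390681]), 'joint_efforts': array([ 1.99980750e-04, -5.70949888e+01, -5.01941156e+01, -2.38688308e-04,
        8.12990387e-03,  3.34779236e-05]), 'tool_pos': array([263.34936759, 538.7052477 , 302.94907957]), 'tcp_rot': array([-1.79905905e+02, -9.66147953e-03,  1.53940610e+02]), 'ft_force': array([ 0.58628541, -0.16863241, -0.40936753]), 'wrist_torque': array([-0.00906856,  0.01199239, -0.02374545]), 'grip_force': 0.0, 'finger_gap': 85.22564727896129}
```

View pics/scene0.png

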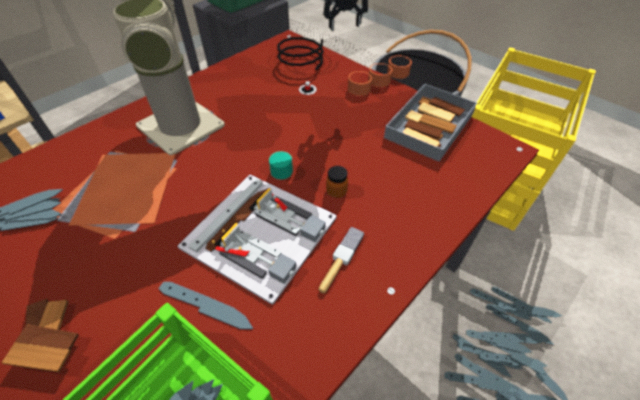

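View pics/side0.png

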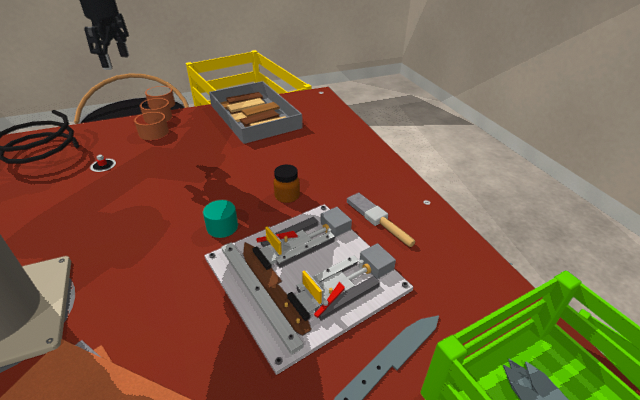

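The scene view shows the jig near (258,237) and the cap at (281,165), with the jar at (337,181) and the brush at (342,260). In the side view, the jig's corners are at about (206,256), (278,370), (413,290) and (323,206). The yellow plates are at (273,240) and (312,288).

```bash
cat > h.py <<'E'
import numpy as np,pickle,cv2
def load(n): return pickle.load(open(n+".pkl","rb"))
def back(s,uv,z):
    T=s["cam_to_world"]; d=T[:3,:3]@np.array([(uv[0]-s["cx"])/s["fx"],(uv[1]-s["cy"])/s["fy"],1]); o=T[:3,3]
    return o+d*(z-o[2])/d[2]
def proj(s,P):
    T=s["cam_to_world"]; p=(np.asarray(P,float)-T[:3,3])@T[:3,:3]
    return np.c_[s["fx"]*p[:,0]/p[:,2]+s["cx"],s["fy"]*p[:,1]/p[:,2]+s["cy"]]
def jig(P,x,y,a):
    c,s=np.cos(np.radians(a)),np.sin(np.radians(a)); P=np.asarray(P,float)
    return np.c_[x+c*P[:,0]-s*P[:,1],y+s*P[:,0]+c*P[:,1],P[:,2]]
E
python3 - <<'E'
from h import *
a=load("side");b=load("scene")
for uv in((206,256),(278,372),(413,290),(323,206)):print(back(a,uv,12).round())
for uv in((180,245),(272,300),(337,214),(251,176)):print(back(b,uv,12).round())
A=cv2.resize(a["frame"][200:380,200:420],None,fx=3.4,fy=3.3,interpolation=2)
cv2.imwrite("pics/a.png",cv2.resize(a["frame"][200:380,200:420],None,fx=3.3,fy=3.3,interpolation=2))
cv2.imwrite("pics/b.png",cv2.resize(b["frame"][165:305,170:350],None,fx=4,fy=4,interpolation=2))
E
```

```text
[367.   2.  12.]
[ 431. -288.   12.]
[ 715. -229.   12.]
[651.  64.  12.]
[ 432. -278.   12.]
[ 718. -215.   12.]
[657.  79.  12.]
[373.   8.  12.]
```

View pics/a.png

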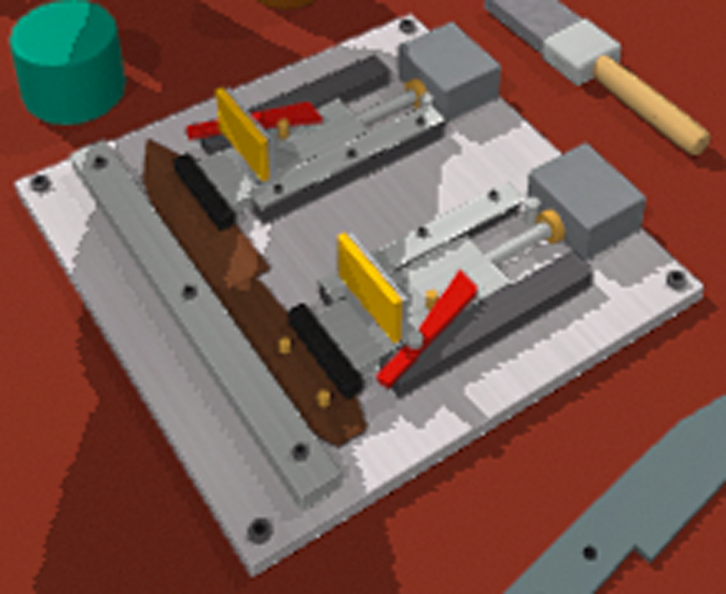

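View pics/b.png

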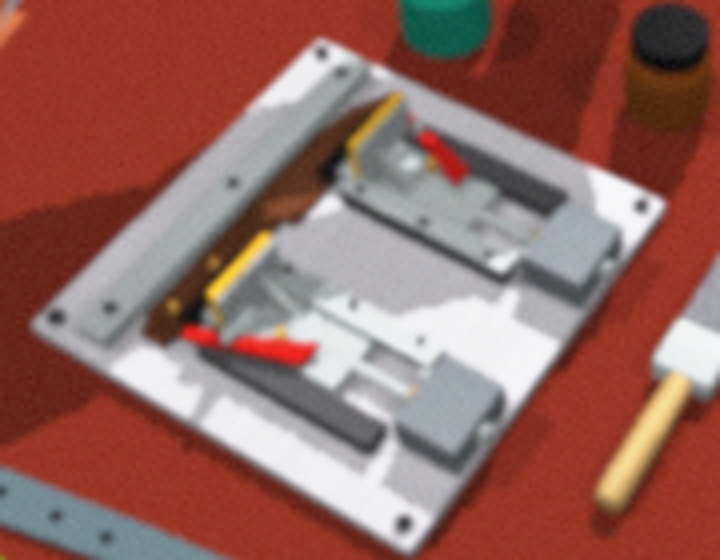

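Run:
```python
from h import *
from scipy.optimize import least_squares
a=load("side");b=load("scene")
C=[(-150,150,12),(-150,-150,12),(150,-150,12),(150,150,12)]
ua=np.array([(205.2,255.5),(276.6,372.5),(413.7,288.3),(324.6,203.9)]);ub=np.array([(250.5,174.5),(178,246.2),(273,301),(336.8,215.8)])
f=lambda p:np.r_[proj(a,jig(C,*p))-ua,proj(b,jig(C,*p))-ub].ravel()
s=least_squares(f,[540,-108,12]);print(s.x,f(s.x).round(1))
p=s.x
A=lambda u,v:(200+u/3.3,200+v/3.3)
B=lambda u,v:(170+u/4,165+v/4)
th=np.radians(p[2]);R=np.array([[np.cos(th),np.sin(th)],[-np.sin(th),np.cos(th)]])
for n,s_,uv,z in[("L",a,A(218,90),70),("L",a,A(270,150),70),("L",b,B(402,95),70),("L",b,B(350,150),70),
 ("R",a,A(340,233),70),("R",a,A(403,305),70),("R",b,B(270,233),70),("R",b,B(212,288),70),
 ("cap top",a,A(68,32),55),("cap bot",b,(281,176),0),("jar",a,(286,171),75)]:
    w=back(s_,uv,z);print(n,w.round(),"jig",(R@(w[:2]-p[:2])).round(1))
```

```text
[ 543.94146775 -106.97524246   12.34527592] [-0.7 -1.2 -0.3 -1.5  0.5 -2.2  0.1 -0.6 -1.3  0.2 -1.3  0.1 -1.5  2.2
 -1.1 -0.1]
L [492. -22.  70.] jig [-32.8  94.3]
L [506. -82.  70.] jig [-32.   32.5]
L [497. -17.  70.] jig [-26.2  97.9]
L [509. -73.  70.] jig [-26.7  40.7]
R [ 522. -156.   70.] jig [-31.9 -42.9]
R [ 536. -213.   70.] jig [ -30.9 -101.6]
R [ 525. -152.   70.] jig [-28.1 -39.8]
R [ 533. -202.   70.] jig [-31.5 -90.9]
cap top [419.  84.  55.] jig [-81.3 213.4]
cap bot [429.  77.   0.] jig [-72.7 204.6]
jar [588. 146.  75.] jig [ 97.5 237.8]
```

The fit puts the jig at (544, -107) with a yaw of 12.35°. The plate front faces are at about jig x = -30, so the left push point is near (500, -45) and the right near (530, -182). I'll keep the fingers shut with their closing line along the jig's y axis (yaw 192.35°), staged at jig (-60, 70), which is (470, -51).

servo_tool:
  plan:
    - [[0.014,-0.039,0,2.56,0],[0.014,-0.039,0,2.56,0],[0.014,-0.039,0,2.56,0],[0.014,-0.039,0,2.56,0],[0.014,-0.039,0,2.56,0],[0.014,-0.039,0,2.56,0],[0.014,-0.039,0,2.56,0],[0.014,-0.039,0,2.56,0],[0.014,-0.039,0,2.56,0],[0.014,-0.039,0,2.56,0]]

```text
time: 1.1
tool_pos: [403.6, 147.4, 303.6]
tcp_rot: [-180.0, -0.0, 179.7]
ft_force: [0.6, -0.2, -0.1]
finger_gap: -0.2
grip_force: 0.0
```

servo_tool:
  plan:
    - [[0.014,-0.039,-0.02,2.56,0],[0.014,-0.039,-0.02,2.56,0],[0.014,-0.039,-0.02,2.56,0],[0.014,-0.039,-0.02,2.56,0],[0.011,-0.039,-0.02,2.56,0],[0,0,-0.01,0,0],[0,0,0,0,0],[0,0,0,0,0]]

```text
time: 1.9
tool_pos: [470.3, -45.3, 193.9]
tcp_rot: [180.0, -0.0, -167.7]
ft_force: [-0.4, 0.2, 1.0]
finger_gap: -0.4
grip_force: 0.0
```

servo_tool:
  plan:
    - [[0,-0.006,-0.03,0,0],[0,0,-0.02,0,0],[0,0,0,0,0],[0,0,0,0,0]]

```text
time: 2.3
tool_pos: [470.8, -51.1, 144.9]
tcp_rot: [-180.0, 0.0, -167.6]
ft_force: [0.6, -0.4, 0.4]
finger_gap: -0.0
grip_force: 0.0
```

Run:
```python
from bench import sense, optics
from h import *
s=optics.snapshot("side"); t=sense()["tool_pos"]; print(t)
f=s["frame"].copy()
print(proj(s,[t-[0,0,73],t-[0,0,86]]))
c0=(200,120)
cr=cv2.resize(f[120:300,200:420],None,fx=3.3,fy=3.3,interpolation=2)
for q in (proj(s,[t-[0,0,73],t-[0,0,86]])-c0)*3.3: cv2.circle(cr,tuple(int(v) for v in q),3,(255,0,255),-1)
# predicted plate face outline (jig x=-30)
for y in(70,-70):
    q=(proj(s,jig([(-30,y+28,70),(-30,y-28,70),(-30,y-28,36),(-30,y+28,36)],544,-107,12.35))-c0)*3.3
    cv2.polylines(cr,[q.astype(int)],True,(255,0,0),1)
cv2.imwrite("pics/c.png",cr)
```

```text
[471.40588144 -51.32474758 145.58965746]
[[259.9480828  238.53463683]
 [260.50579147 243.33425476]]
```

View pics/c.png

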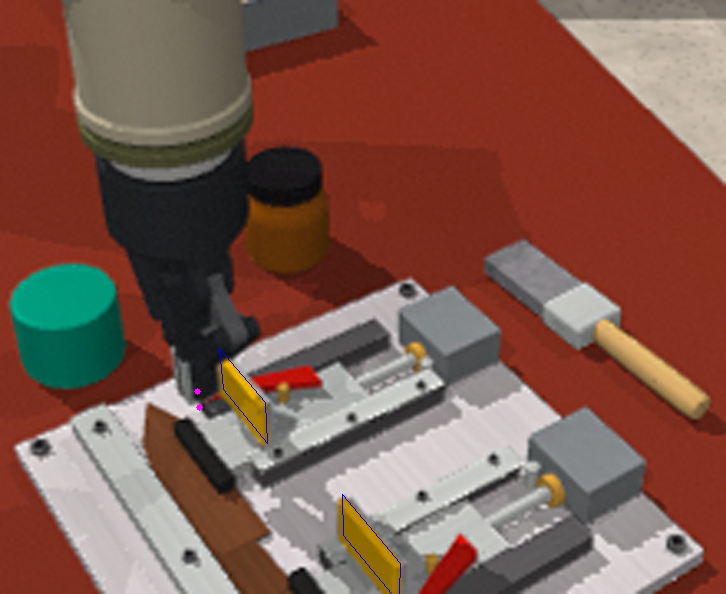

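The blue plate outlines match the real plates (left about (243,400) in the crop). The fingertips are near (197,400), just in front of the left plate, which agrees with the 73 mm tip length. Next I go down and advance gently to contact.

servo_tool:
  plan:
    - [[0,0,-0.021,0,0],[0,0,0,0,0],[0.005,0.0011,0,0,0],[0.005,0.0011,0,0,0],[0.002,0.0004,0,0,0],[0,0,0,0,0],[0,0,0,0,0]]

```text
time: 3.05
tool_pos: [482.7, -49.4, 123.2]
tcp_rot: [-180.0, 0.0, -167.7]
ft_force: [-0.1, -0.6, -0.9]
finger_gap: -0.1
grip_force: 0.0
```

servo_tool:
  plan:
    - [[0.002,0.0004,0,0,0],[0.002,0.0004,0,0,0],[0,0,0,0,0]]

```text
time: 3.35
tool_pos: [486.2, -48.6, 122.7]
tcp_rot: [180.0, -0.1, -167.7]
ft_force: [-4.7, -0.2, 3.5]
finger_gap: 0.2
grip_force: 2.2
```

servo_tool:
  plan:
    - [[0.002,0.0004,0,0,0],[0.002,0.0004,0,0,0],[0,0,0,0,0]]

```text
time: 3.65
tool_pos: [490.0, -47.8, 122.7]
tcp_rot: [180.0, -0.1, -167.7]
ft_force: [-5.7, 0.1, 3.3]
finger_gap: 0.2
grip_force: 2.6
```

servo_tool:
  plan:
    - [[0.003,0.00065,0.002,0,0],[0.004,0.00085,0,0,0],[0.004,0.00085,0,0,0],[0.004,0.00085,0,0,0],[0.004,0.00085,0,0,0],[0,0,0,0,0]]

```text
time: 4.25
tool_pos: [507.8, -43.6, 123.5]
tcp_rot: [179.9, -0.3, -167.7]
ft_force: [-8.0, -1.3, 0.3]
finger_gap: -0.0
grip_force: 4.0
```

servo_tool:
  plan:
    - [[0.004,0.00085,0,0,0],[0.004,0.00085,0,0,0],[0.004,0.00085,0,0,0],[0.0015,0.0003,0,0,0],[0,0,0,0,0],[0,0,0,0,0]]

```text
time: 4.85
tool_pos: [520.8, -40.8, 123.5]
tcp_rot: [179.9, -0.3, -167.7]
ft_force: [-10.4, -1.1, 2.7]
finger_gap: 0.3
grip_force: 5.3
```

Travel is about 36–38 mm, past the catch. I back off slowly so the catch takes the jaw, then look.

servo_tool:
  plan:
    - [[-0.003,-0.00065,0,0,0],[-0.003,-0.00065,0,0,0],[-0.003,-0.00065,0,0,0],[-0.004,-0.00085,0,0,0],[-0.008,-0.0017,0,0,0],[-0.01,-0.0021,0,0,0],[-0.01,-0.0021,0,0,0],[0,0,0.04,0,0],[0,0,0.03,0,0],[0,0,0,0,0]]

```text
time: 5.85
tool_pos: [484.2, -50.3, 200.1]
tcp_rot: [-179.8, 0.5, -167.7]
ft_force: [0.2, -0.7, 0.7]
finger_gap: 0.3
grip_force: 0.0
```

Run:
```python
from bench import sense, optics
from h import *
s=optics.snapshot("side"); t=sense(); print(t["tool_pos"],t["ft_force"])
c0=(200,120)
cr=cv2.resize(s["frame"][120:300,200:420],None,fx=3.3,fy=3.3,interpolation=2)
for y,x in((70,-3),(-70,-31)):
    q=(proj(s,jig([(x,y+28,70),(x,y-28,70),(x,y-28,36),(x,y+28,36)],544,-107,12.35))-c0)*3.3
    cv2.polylines(cr,[q.astype(int)],True,(255,0,0),1)
cv2.imwrite("pics/d.png",cr)
```

```text
[483.26159135 -50.05863414 197.74296124] [-0.72155228  0.96609685 -0.62901866]
```

View pics/d.png

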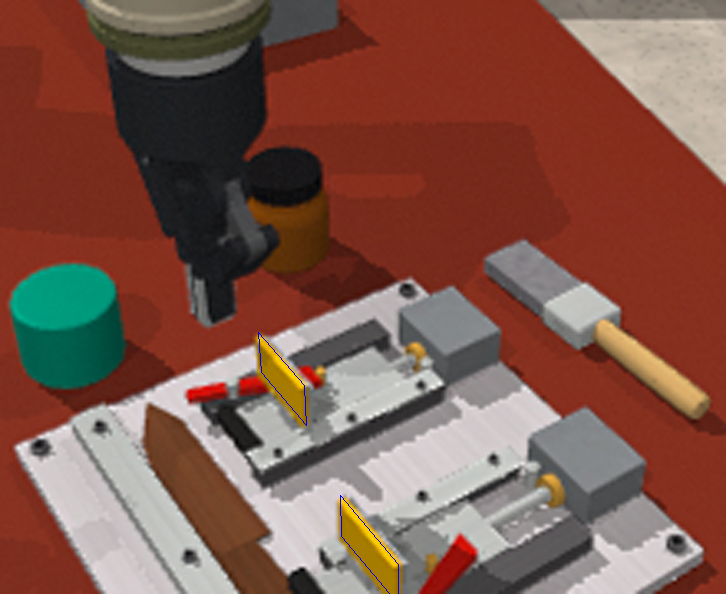

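The left plate at (283,380) matches the outline at 28 mm travel, so the left jaw is latched. The right jaw is still closed, its plate at (370,545). Next is the right jaw.

servo_tool:
  plan:
    - [[0.005,-0.034,0,0,0],[0.005,-0.034,0,0,0],[0.005,-0.034,0,0,0],[0.005,-0.0355,0,0,0],[0,0,0,0,0],[0,0,-0.03,0,0],[0,0,-0.02,0,0],[0,0,0,0,0],[0,0,0,0,0]]

```text
time: 6.8
tool_pos: [501.2, -186.4, 144.2]
tcp_rot: [179.9, -0.1, -167.6]
ft_force: [-0.3, 1.4, 0.3]
finger_gap: -0.1
grip_force: 0.0
```

servo_tool:
  plan:
    - [[0,-0.001,-0.02,0,0],[0,0,0,0,0],[0.005,0.0011,0,0,0],[0.004,0.0009,0,0,0],[0,0,0,0,0],[0,0,0,0,0]]

```text
time: 7.4
tool_pos: [511.6, -186.1, 125.7]
tcp_rot: [-180.0, 0.1, -167.6]
ft_force: [0.3, -0.4, -0.0]
finger_gap: 0.4
grip_force: 0.0
```

servo_tool:
  plan:
    - [[0.002,0.0004,0,0,0],[0.001,0.0002,0,0,0],[0,0,0,0,0]]

```text
time: 7.7
tool_pos: [514.2, -185.5, 124.9]
tcp_rot: [-180.0, 0.0, -167.7]
ft_force: [-0.1, -0.0, 0.0]
finger_gap: -0.0
grip_force: 0.0
```

servo_tool:
  plan:
    - [[0.002,0.0004,0,0,0],[0.001,0.0002,0,0,0],[0,0,0,0,0]]

```text
time: 8.0
tool_pos: [516.6, -184.9, 124.8]
tcp_rot: [180.0, -0.1, -167.7]
ft_force: [-4.4, -0.3, 4.0]
finger_gap: 0.5
grip_force: 2.6
```

servo_tool:
  plan:
    - [[0.002,0.0004,0,0,0],[0.001,0.0002,0,0,0],[0,0,0,0,0]]

```text
time: 8.3
tool_pos: [519.5, -184.3, 124.7]
tcp_rot: [180.0, -0.1, -167.7]
ft_force: [-5.8, -0.5, 3.5]
finger_gap: -0.1
grip_force: 2.9
```

servo_tool:
  plan:
    - [[0.004,0.00085,0,0,0],[0.004,0.00085,0,0,0],[0.004,0.00085,0,0,0],[0.004,0.00085,0,0,0],[0.004,0.00085,0,0,0],[0,0,0,0,0]]

```text
time: 8.9
tool_pos: [539.3, -180.0, 124.6]
tcp_rot: [180.0, -0.1, -167.7]
ft_force: [-7.7, -0.7, 5.9]
finger_gap: 0.1
grip_force: 4.1
```

servo_tool:
  plan:
    - [[0.004,0.00085,0,0,0],[0.004,0.00085,0,0,0],[0.004,0.00085,0,0,0],[0,0,0,0,0],[0,0,0,0,0]]

```text
time: 9.4
tool_pos: [550.7, -177.6, 124.6]
tcp_rot: [179.9, -0.2, -167.7]
ft_force: [-11.5, -0.1, 7.1]
finger_gap: 0.1
grip_force: 5.3
```

Travel is about 36 mm. I release the same way.

servo_tool:
  plan:
    - [[-0.003,-0.00065,0,0,0],[-0.003,-0.00065,0,0,0],[-0.003,-0.00065,0,0,0],[-0.004,-0.00085,0,0,0],[-0.008,-0.0017,0,0,0],[-0.01,-0.0021,0,0,0],[-0.008,-0.0017,0,0,0],[0,0,0.04,0,0],[0,0,0.04,0,0],[0,0,0.04,0,0]]

```text
time: 10.4
tool_pos: [512.1, -185.8, 246.0]
tcp_rot: [180.0, -0.0, -167.7]
ft_force: [-0.1, -1.4, -0.9]
finger_gap: -0.1
grip_force: 0.0
```

servo_tool:
  plan:
    - [[0,0,0.04,0,0],[-0.02,0.03,0.04,0,0],[-0.02,0.04,0.02,0,0],[-0.02,0.04,0,0,0],[0,0.04,0,0,0],[0,0.04,0,0,0],[0,0,0,0,0],[0,0,0,0,0]]

```text
time: 11.2
tool_pos: [454.1, 2.6, 342.1]
tcp_rot: [-180.0, 0.0, -167.5]
ft_force: [-0.7, 1.0, -1.4]
finger_gap: 0.2
grip_force: 0.0
```

Run:
```python
from bench import sense, optics
from h import *
s=optics.snapshot("side"); t=sense(); print(t["tool_pos"],t["ft_force"],t["time"])
c0=(200,200)
cr=cv2.resize(s["frame"][200:380,200:420],None,fx=3.3,fy=3.3,interpolation=2)
for y,x in((70,-3),(-70,-3)):
    q=(proj(s,jig([(x,y+28,70),(x,y-28,70),(x,y-28,36),(x,y+28,36)],544,-107,12.35))-c0)*3.3
    cv2.polylines(cr,[q.astype(int)],True,(255,0,0),1)
cv2.imwrite("pics/e.png",cr)
```

```text
[454.23121974   1.77898156 341.94195389] [-0.30744547 -1.72143961  0.03333087] 11.25
```

View pics/e.png

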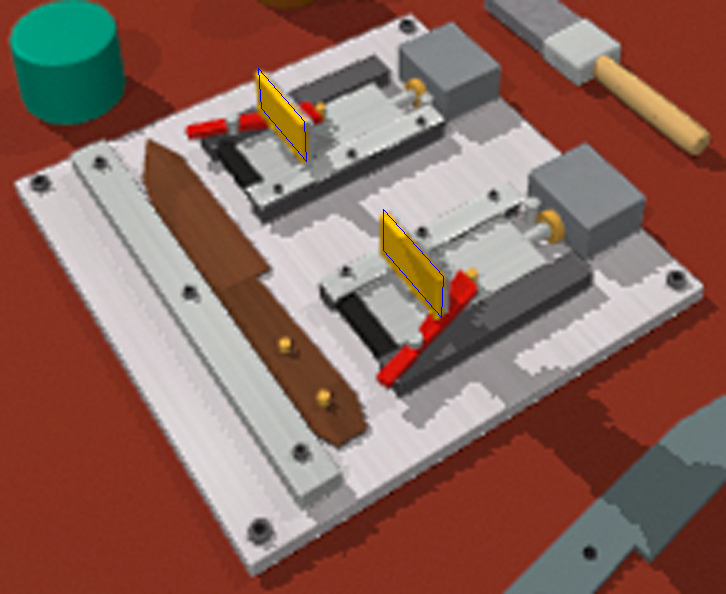

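Both plates, at (283,115) and (413,263), match the 28 mm latched outlines. The loose things in the picture have not moved, and the hand is clear.

```bash
python3 -c "
from bench import r
print(r.hand_in())"
```

```text
the job is handed in; nothing more can be done
None
```

Both jaws are latched half open at about 28 mm travel, the hand is clear, and the job was handed in at about 11 s of robot time; the cap, blank and brush show unmoved in the last picture, and the jar, only at its edge, was never approached.

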